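Press a glued collar onto a lamp foot and hold the lever down

ROBOT

A 6-joint arm with a two-finger parallel gripper is mounted at the origin on a cart in front of the work surface, level with it; the furniture and walls round the work are solid. World frame = base frame: x ahead of the robot, y to its left, z up, the work surface at z = 0. Lengths are in m, angles in rad, forces in N, time in s.
With the tool pointing down it reaches from about 0.25 to 0.775 m from the base axis. Payload 4 kg.
Tool frame: the origin (TCP) lies midway between the tips of the shut fingers; the grasp point (between the pads) lies 19 mm behind it (robot.hold_point_z is the distance from the TCP to the grasp point, in m); z points along the fingers, y is the line along which they close (so a half turn about z gives the same grasp; the last joint's range is limited). The gripper opens to 94 mm and grips with 3 to 60 N. Pads are 16 mm wide; open, the fingers measure 119 mm over their backs; the gripper's body (75 mm by 177 mm) begins 78 mm behind the grasp point.
Start: joints at [-1.37, 0.087, 1.371, -0, 1.684, -0.103], TCP at [0.165, -0.525, 0.206] pointing down, gripper open.
Joint ranges: [-3.1, 3.1], [-0.76, 2.03], [0.27, 2.55], [-1.08, 4.22], [0.17, 2.65], [-2.57, 2.57]. Speed limits (rad/s): [2.79, 2.79, 3.14, 3.14, 3.14, 3.14].

INTERFACE

Orientations are given as [roll, pitch, yaw] about the fixed x, y, z axes, in that order (R = Rz(yaw) Ry(pitch) Rx(roll)).
In Python, from bench import readout, imaging, robot gives the robot as it stands.
- The arm moves only by the tool carry_out, never from a script. Its argument "motion" is text: rows parted by semicolons, each of 7 numbers parted by spaces: the shift along the tool's x, y, z each as a share of 200 mm, from -1 to 1, then the turn, a rotation vector about the tool's x, y, z each as a share of 120 degrees, from -1 to 1, then the opening, from 0 (shut) to 1 (fully open). A call has 1 to 12 rows; each row shifts and turns the commanded pose from where the row before left it, along the tool's axes as they then stand; what a row does not reach is not made up. A row lasts 1/8 s, in which the tool goes at most 62.5 mm and 10.7 degrees, less where a joint would pass 70% of its speed; a pose out of reach is approached as far as the arm can. A call with a number of a shift or a turn outside -1 to 1 is refused whole. A call with a gripper value outside its range is refused whole. The fingers move at their own pace and stop on an object; the grip force is fixed at half the most. Time passes only in rows, so rows that do not move let the fingers close. It gives the time, the measured TCP pose, the force, the opening and the grip force at its end, in the units of the state.
- readout.get_obs(): the state, without advancing time (a new reading comes with each control period).
- imaging.snapshot(name): name is "side" or "top" or "wrist"; returns a dict with "pixels" (480x640x3 uint8, red, green, blue), "fx", "fy", "cx", "cy" (pixels), "R" (3x3) and "t" (3): a world point X has camera coordinates R X + t. Camera axes: x right, y down, z forward; pixel columns grow to the right and rows downward; lengths in m; the calibration is good to about 2 mm. A picture is of the moment at which its call begins. There is no depth.
- robot.close_job(): hands the job in; it is judged then, once.
The state is a dict: "time": time; "joint_positions": joint angles; "qvel": joint speeds; "joint_torque": joint torques, N m; "tool_pos": TCP position; "ee_rot": TCP orientation; "wrist_force": force on the tool from outside, world axes, zero at the start; "wrist_torque": the same for the moment, N m; "width": finger opening in m; "finger_force": force on a finger pad.
Only numpy, scipy, OpenCV 4.12 (cv2) and the standard library are available. Lean on these libraries where they do the work, as an engineer would, in place of code of your own. Each camera call takes 0.05 s, during which the arm holds its last target. There are 200 camera calls.

TASK

Three turned wooden collars hang on the posts of the drying rack; lift off the one whose bore fits the tenon of the round lamp foot that stands in the lever press, and set it flat down over that tenon, fully home. Then pull the press's T-handle down until the lever arm is level, so that the sprung rubber foot presses the collar with about half of its spring travel, and finish while still holding the lever there: the glue needs the pressure and the lever springs up as soon as it is let go. Do not disturb the other two collars, the lamp foot's place between its pins or the things lying about.

Things in the scene. Friction and masses are not known exactly. Their poses are not given: they have to be found in the camera images.
- collar_middle: the collar that fits: turned dark wooden ring, 58 mm outside, bore 33 mm, 26 mm high, about 50 g. Origin: centre of its underside on the bore's axis; z is the axis and points up. At the start it lies flat on the rack board with a post through its bore
- collar_small: same wood, 46 mm outside, bore 22 mm, 22 mm high; does not fit the tenon; stays on its post. Origin and axes as for the middle one
- collar_large: same wood, 68 mm outside, bore 48 mm, 30 mm high; far too loose for the tenon; stays on its post. Origin and axes as for the middle one
- rack: fixed drying rack: board 84 x 278 x 20 mm, long side along its own y, with three round upright posts of 14 mm diameter at y = -95, 0 and +95 mm, whose rounded tops are 70 mm above the table (50 mm above the board). Any collar may hang on any post. Origin: centre of its underside
- lamp_foot: turned dark wooden lamp foot, 100 mm wide, loose on the press's 18 mm base board between four low pins. Its flat shoulder, on which the collar must lie, is 26 mm above its underside, 73 mm wide; from it rises the tenon, 30 mm wide, 16 mm high, the last 4 mm chamfered (the seated collar's top is 10 mm above the tenon's). Origin: centre of its underside, on the tenon's axis; z up
- press: whole shop-made lever press with lever and plunger: plywood base board 164 x 285 x 18 mm fixed to the table, from y = -122 to +163 mm in its own frame. Origin: on the table, straight under the tenon's axis. Two cheeks (x -44 to +44 mm, y +78 to +150 mm, top 163 mm above the table) carry the hinge. The pressed-down lever points along the press's -y, over the tenon
- press_hinge (a point): point on the lever's hinge axis, in the middle of the lever: 100 mm along the press's +y from the tenon's axis and 110 mm above the table. The hinge axis runs along the press's x
- lever (a joint): angle of the spring-return lever, rad: 0 at rest (standing, leaning back 20 degrees past vertical, away from the lamp foot, free room above that); 1.92 with the lever arm level (wanted), at most 2.10. Straight beam 26 x 28 mm. The return spring asks about 3 N at the handle at first, 5 N when level; with the sprung foot on the collar about 11 N in all. Let go, it springs back to 0
- handle_mid (a point): centre of the T-handle, a wooden bar 19 mm in diameter and 140 mm long across the end of the lever, parallel to the hinge axis and 190 mm from it. It is about 290 mm above the table at rest and 110 mm when the lever is level; it turns with the lever
- handle_near (a point): on the T-handle's axis, 45 mm from its centre towards the press's -x: middle of the free stub there (the free stub runs from 13 to 70 mm from the centre), good to pinch across the bar from above
- handle_far (a point): the same on the other stub, 45 mm from the handle's centre towards the press's +x
- plunger (a joint): how far the sprung foot, 100 mm from the hinge, is pushed up into the lever, m: 0 free, 0.020 at most, 0.010 is the half travel wanted; 1 N per mm. With the collar fully home the foot touches it at a lever angle of about 1.82 and reads 0.010 when the lever is level: 1 mm for every 0.01 rad
- foot (a point): centre of the underside of the plunger's round rubber foot (44 mm in diameter)
- hex_set: bystander: folding set of hex keys, 20 x 111 x 24 mm
- sanding_block: bystander: cork and wood sanding block, 66 x 115 x 30 mm
- bench_brush: bystander: bench brush, 30 x 230 x 21 mm
- pencil: bystander: flat carpenter's pencil, 190 mm long
There are look-alikes about, which are no part of the job. Leave any purple look-alike of the collar_middle alone.

How it is judged:
By the outcome, as a careful person would: the job done as asked, in the order asked, and still so for the second after the job is handed in, while the arm keeps its last pose, push and grip.
It also fails if it takes over 64 s, if anything falls off the work surface, if the arm or the gripper's body presses on something with over 40 N, if the wrist force passes 120 N, or if a joint passes its speed limit or range.

## Working session

There is one attempt and no reset: what is moved stays moved. The work goes in short steps, Python scripts to look and compute and a tool call to move; the robot and the scene stay as the last step left them, time stands still between calls to the robot, and variables do not carry over. Pictures are saved under pics/ and viewed, at most 13 in all, crops included, and the job is handed in when it is done.

Besides the shell and the picture viewer there is one more tool, called as a command line: name --argument value ..., lists and objects as JSON in quotes. carry_out: Moves the arm, as the interface text tells. Its arguments: {"type":"object","properties":{"motion":{"type":"string"}},"required":["motion"]}

```bash
mkdir -p pics; ls; python3 - <<'E'
from bench import readout, imaging, robot
import cv2,json,numpy as np
o=readout.get_obs();print({k:np.round(v,3).tolist() for k,v in o.items()})
print(robot.hold_point_z)
for n in("side","top"):
    s=imaging.snapshot(n);cv2.imwrite(f"pics/{n}0.png",s["pixels"][:,:,::-1])
    np.savez(f"{n}0.npz",**s);print(n,s["fx"],s["cx"],s["cy"],np.round(s["R"],3).tolist(),np.round(-s["R"].T@s["t"],3))
E
```

```text
pics
{'time': 0.0, 'joint_positions': [-1.37, 0.088, 1.372, 0.0, 1.684, -0.103], 'qvel': [-0.003, -0.001, -0.002, 0.001, 0.001, -0.002], 'joint_torque': [0.0, -34.018, -30.243, 0.072, 0.033, -0.0], 'tool_pos': [0.164, -0.524, 0.204], 'ee_rot': [-3.139, -0.0, 0.304], 'wrist_force': [-0.358, 0.127, 0.237], 'wrist_torque': [-0.018, -0.004, -0.004], 'finger_force': 0.0, 'width': 0.094}
0.0188
side 460.3062914510638 321.1581701236376 241.36514111718674 [[-0.994, -0.113, -0.013], [-0.063, 0.642, -0.764], [0.094, -0.759, -0.645]] [0.414 0.738 0.809]
top 593.5953046353216 322.5218271714527 241.44363127906493 [[-0.109, -0.994, -0.004], [-0.836, 0.093, -0.541], [0.538, -0.056, -0.841]] [-0.201  0.05   1.338]
```

View pics/top0.png

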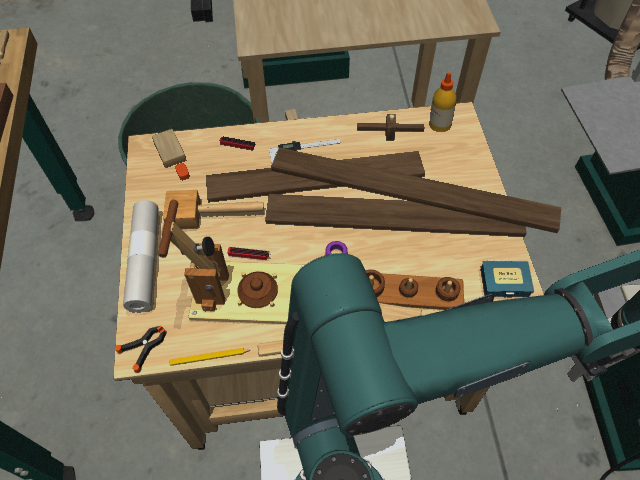

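View pics/side0.png

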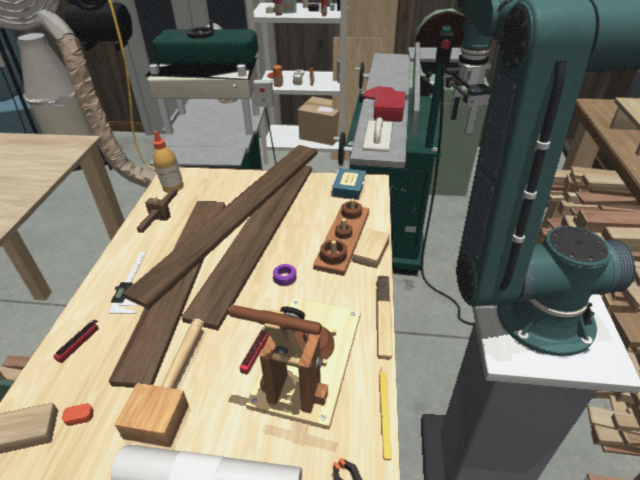

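Top view: the lamp foot is at (258,288) in the press, with the lever leaning left. The rack has collars at about (374,283), (408,287) and (449,290). The side view shows the rack at (342,238). I'll crop both for detail.

```bash
python3 - <<'E'
import cv2,numpy as np
t=cv2.imread("pics/top0.png");s=cv2.imread("pics/side0.png")
a=cv2.resize(t[215:335,155:355],(800,480),interpolation=3)[:, :]
b=cv2.resize(t[255:315,355:480],None,fx=3.2,fy=3.2,interpolation=3)
a=cv2.resize(t[220:330,160:310],(600,440))[:400,:400]
c=cv2.resize(s[190:280,305:400],(400,379),interpolation=3)
d=cv2.resize(s[285:435,220:370],(400,400),interpolation=3)
im=np.zeros((600,800,3),np.uint8)
im[:192,:400]=b
im[200:579,:400]=c; im[:400,400:]=d
cv2.imwrite("pics/crop0.png",im)
E
```

```text
(no output)
```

View pics/crop0.png

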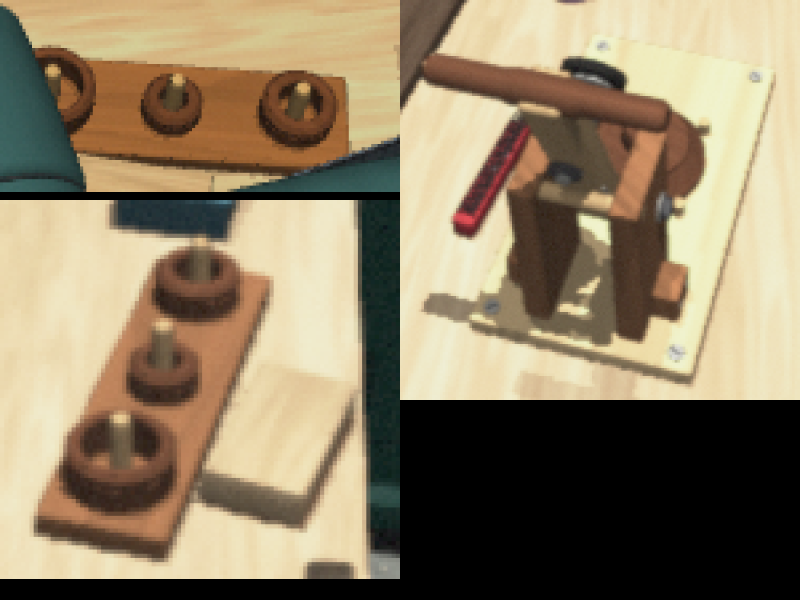

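The largest ring is nearest the press and the smallest is in the middle. The medium one, collar_middle, is at the rack's far end, top view (449,290) and side view (351,210). Next I'll measure the post tops, press board and handle.

```bash
cat > h.py <<'E'
import numpy as np,cv2
def load(n): return dict(np.load(n+".npz"))
def ray(s,p):
    d=s["R"].T@np.array([(p[0]-s["cx"])/s["fx"],(p[1]-s["cy"])/s["fy"],1]); return -s["R"].T@s["t"],d
def plane(s,p,z):
    c,d=ray(s,p); return c+d*(z-c[2])/d[2]
def tri(s1,p1,s2,p2):
    c1,d1=ray(s1,p1);c2,d2=ray(s2,p2)
    k=np.linalg.lstsq(np.c_[d1,-d2],c2-c1,rcond=None)[0]
    a,b=c1+k[0]*d1,c2+k[1]*d2; return (a+b)/2,np.linalg.norm(a-b)
def proj(s,X):
    c=s["R"]@X+s["t"]; return np.array([s["fx"]*c[0]/c[2]+s["cx"],s["fy"]*c[1]/c[2]+s["cy"]])
E
python3 - <<'E'
from h import *
np.set_printoptions(precision=4,suppress=True)
T,S=load("top0"),load("side0")
for a,b in(((372.2,276.9),(334,241.5)),((410.6,279.4),(343.7,219.7)),((448.8,283.1),(352.7,199.5))):
    print("post",plane(T,a,.07),plane(S,b,.07),tri(T,a,S,b))
# board: yellowish pale mask
for s,n,roi in((T,"top",(180,255,310,330)),(S,"side",(235,290,370,430))):
    hsv=cv2.cvtColor(s["pixels"],cv2.COLOR_RGB2HSV)
    x0,y0,x1,y1=roi
    print(n,"board px hsv", hsv[312,225] if n=="top" else hsv[312,345],"table",hsv[340,225] if n=="top" else hsv[300,378])
    m=cv2.inRange(hsv,(23,50,150),(35,255,255)); k=np.zeros_like(m);k[y0:y1,x0:x1]=m[y0:y1,x0:x1]
    k=cv2.morphologyEx(k,cv2.MORPH_OPEN,np.ones((3,3)))
    c=max(cv2.findContours(k,0,1)[0],key=cv2.contourArea)
    q=cv2.approxPolyDP(cv2.convexHull(c),4,True)[:,0]
    print(q.tolist());print(np.array([plane(s,p,.018)[:2] for p in q]))
t=T["pixels"][:,:,::-1]
im=np.zeros((600,800,3),np.uint8)
im[:360,:]=cv2.resize(t[220:310,160:360],(800,360),interpolation=3)
t2=cv2.resize(t[265:310,230:290],(320,240),interpolation=2);im[360:,:320]=t2
cv2.imwrite("pics/crop1.png",im)
E
```

```text
post [ 0.4948 -0.1443  0.07  ] [ 0.49   -0.1345  0.07  ] (array([ 0.4935, -0.1435,  0.0653]), np.float64(0.007207023510936051))
post [ 0.4775 -0.2362  0.07  ] [ 0.4727 -0.2257  0.07  ] (array([ 0.4762, -0.2356,  0.0652]), np.float64(0.0073429783735895725))
post [ 0.4571 -0.3264  0.07  ] [ 0.4547 -0.3204  0.07  ] (array([ 0.4565, -0.3263,  0.0673]), np.float64(0.003840561357607143))
top board px hsv [ 31  87 215] table [ 22  87 211]
[[300, 265], [287, 320], [189, 316], [226, 262], [284, 260]]
[[0.5787 0.0274]
 [0.4273 0.0726]
 [0.4646 0.3104]
 [0.609  0.217 ]
 [0.5983 0.0673]]
side board px hsv [ 31  41 241] table [ 15  73 109]
[[301, 299], [318, 298], [333, 305], [326, 326], [305, 318], [299, 309]]
[[0.5527 0.0178]
 [0.5137 0.0107]
 [0.477  0.0288]
 [0.4865 0.0913]
 [0.5354 0.0735]
 [0.5527 0.0487]]
```

View pics/crop1.png

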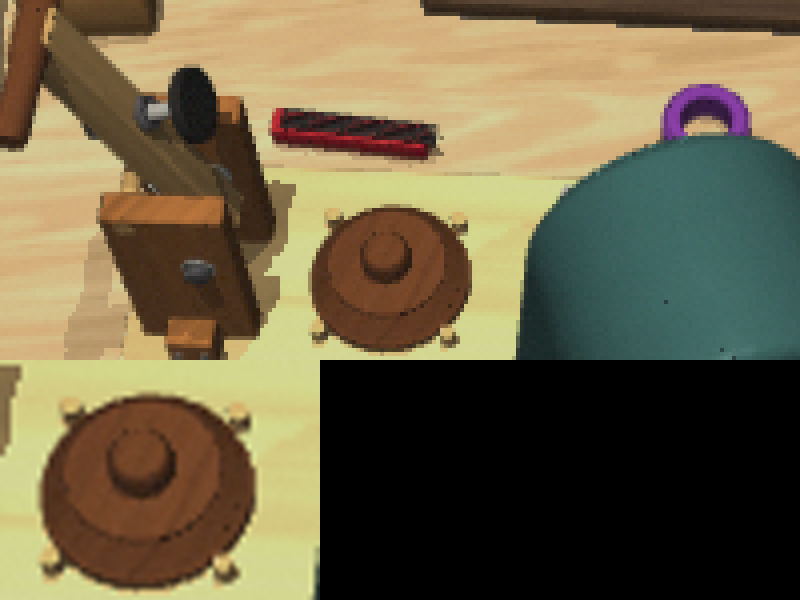

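Lamp foot tenon at about (256,281) in the top view, with pins round the foot; hex set and cheeks are also seen. The two views disagree by several mm, so I'll move over the collar and use the wrist camera.

carry_out --motion "0.212 -0.063 -0.03 0 0 0 1;0.212 -0.063 -0.03 0 0 0 1;0.212 -0.063 -0.03 0 0 0 1;0.212 -0.063 -0.03 0 0 0 1;0.212 -0.063 -0.03 0 0 0 1;0.212 -0.063 -0.03 0 0 0 1;0.212 -0.063 -0.03 0 0 0 1;0.212 -0.063 -0.03 0 0 0 1;0 0 0 0 0 0 1"

```text
time: 1.23
tool_pos: [0.4599, -0.3254, 0.2531]
ee_rot: [-3.141, -0.0, 0.308]
wrist_force: [-0.1, -0.5, -0.7]
width: 0.0941
finger_force: 0.0
```

carry_out --motion "0 0 0 0 0 -0.085 1;0 0 0 0 0 -0.085 1;0 0 0 0 0 -0.085 1;0 0 0 0 0 -0.085 1;0 0 0 0 0 -0.085 1;0 0 0 0 0 -0.085 1;0 0 0 0 0 0 1"

```text
time: 2.1
tool_pos: [0.457, -0.3278, 0.2529]
ee_rot: [-3.14, -0.0, 1.368]
wrist_force: [-1.0, 0.3, 0.7]
width: 0.094
finger_force: 0.0
```

```bash
python3 - <<'E'
from bench import readout, imaging
import cv2,numpy as np
from h import *
for n in("wrist","top"):
    s=imaging.snapshot(n);np.savez(f"{n}1.npz",**s);cv2.imwrite(f"pics/{n}1.png",s["pixels"][:,:,::-1])
    print(np.round(-s["R"].T@s["t"],3),s["fx"])
o=readout.get_obs();print(o["tool_pos"],o["ee_rot"],o["time"])
w=cv2.imread("pics/wrist1.png");t=cv2.imread("pics/top1.png")
im=np.zeros((600,800,3),np.uint8);im[:330,:440]=cv2.resize(w,(440,330),interpolation=3);im[330:600]=cv2.resize(t[215:350,120:520],(800,270))
cv2.imwrite("pics/c2.png",im)
E
```

```text
[ 0.472 -0.252  0.433] 431.6757943023709
[-0.201  0.05   1.338] 593.5953046353216
[ 0.45736679 -0.32761287  0.25313636] [-3.14089324e+00  1.23251555e-05  1.36823267e+00] 2.2
```

View pics/c2.png

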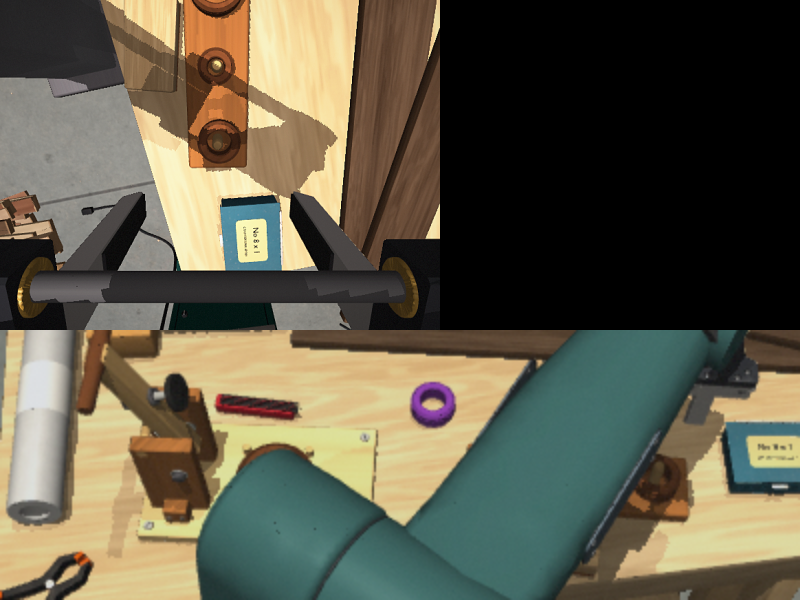

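Wrist view: collar_middle at about (318,204) px, small collar at (314,96), rack board upright in the picture. I'll measure it precisely.

```bash
python3 - <<'E'
from h import *
np.set_printoptions(precision=4,suppress=True)
W,T=load("wrist1"),load("top1")
g=cv2.cvtColor(W["pixels"],cv2.COLOR_RGB2GRAY)
x0,y0=270,60
r=cv2.resize(g[y0:250,x0:370],None,fx=4,fy=4,interpolation=2)
f=W["fx"]/(0.433-.046)*4
for name,ry,R in(("mid",(360,760),.029),("small",(0,330),.023)):
    c=cv2.HoughCircles(cv2.GaussianBlur(r[ry[0]:ry[1]],(9,9),2),cv2.HOUGH_GRADIENT,1,200,param1=60,param2=15,minRadius=int(f*R*.85),maxRadius=int(f*R*1.12))
    print(name,f*R,None if c is None else c[0][:2])
    if c is not None:
        u=c[0][0]; p=((u[0]+.5)/4-.5+x0,(u[1]+ry[0]+.5)/4-.5+y0); print(p,plane(W,p,.046 if name=="mid" else .042))
im=cv2.resize(W["pixels"][60:250,250:390,::-1],(440,597),interpolation=2)
cv2.imwrite("pics/c3.png",im)
# press board in top1: yellow mask far edge + right edge
hsv=cv2.cvtColor(T["pixels"],cv2.COLOR_RGB2HSV)
m=cv2.inRange(hsv,(27,50,120),(36,255,255));k=np.zeros_like(m);k[255:330,180:315]=m[255:330,180:315]
k=cv2.morphologyEx(k,cv2.MORPH_OPEN,np.ones((3,3)))
ys,xs=np.nonzero(k)
top=[(x,ys[xs==x].min()-.5) for x in range(235,304)]
rt=[(xs[ys==y].max()+.5,y) for y in range(270,290) if (ys==y).any()]
bot=[(x,ys[xs==x].max()+.5) for x in range(190,215)]
for n,e in(("far",top),("right",rt),("near",bot)):
    P=np.array([plane(T,p,.018)[:2] for p in e]); l=cv2.fitLine(P.astype(np.float32),cv2.DIST_HUBER,0,1e-4,1e-4).ravel()
    print(n,P[0],P[-1],l, np.degrees(np.arctan2(l[1],l[0])))
E
```

```text
mid 129.39119415781659 [[193.5 226.5 125.7]]
(np.float32(318.0), np.float32(206.25)) [ 0.4582 -0.3257  0.046 ]
small 102.62060226309592 [[182.5 145.5 113.4]]
(np.float32(315.25), np.float32(96.0)) [ 0.4751 -0.2314  0.042 ]Traceback (most recent call last):
  File "<stdin>", line 22, in <module>
    return umr_maximum(a, axis, None, out, keepdims, initial, where)
ValueError: zero-size array to reduction operation maximum which has no identity
```

View pics/c3.png

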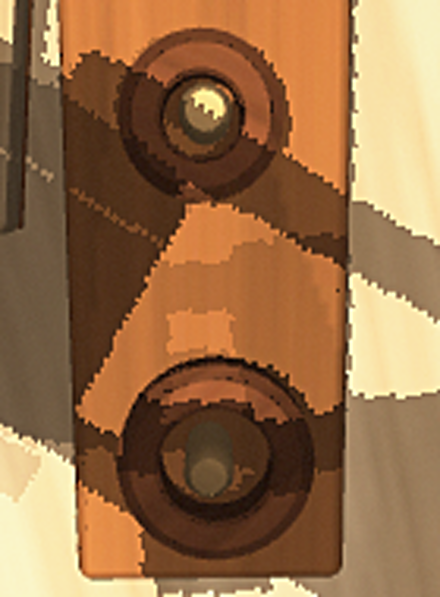

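collar_middle's centre is at px (318.5,206), which gives world (0.458,-0.325). That is almost straight under the tool, so I'll descend and grip.

carry_out --motion "0.012 0 0.2 0 0 0 1;0 0 0.2 0 0 0 1;0 0 0.2 0 0 0 1;0 0 0.2 0 0 0 1;0 0 0.15 0 0 0 1;0 0 0.1 0 0 0 1;0 0 0.06 0 0 0 1;0 0 0.03 0 0 0 1;0 0 0 0 0 0 1"

```text
time: 3.32
tool_pos: [0.4586, -0.325, 0.0257]
ee_rot: [3.141, 0.0, 1.371]
wrist_force: [0.2, 0.4, -0.6]
width: 0.0937
finger_force: 0.0
```

carry_out --motion "0 0 0 0 0 0 0.4;0 0 0 0 0 0 0.4;0 0 0 0 0 0 0.4;0 0 0 0 0 0 0.4;0 0 0 0 0 0 0.4;0 0 0 0 0 0 0.4"

```text
time: 4.08
tool_pos: [0.4586, -0.3249, 0.0258]
ee_rot: [3.141, 0.0, 1.372]
wrist_force: [-0.3, 0.8, -0.4]
width: 0.0581
finger_force: 30.0
```

carry_out --motion "0 0 -0.05 0 0 0 0.4;0 0 -0.15 0 0 0 0.4;0 0 -0.25 0 0 0 0.4;0 0 -0.25 0 0 0 0.4;0 0 -0.25 0 0 0 0.4;0 0 0 0 0 0 0.4"

```text
time: 4.82
tool_pos: [0.4604, -0.3264, 0.222]
ee_rot: [3.132, 0.006, 1.372]
wrist_force: [0.4, -0.7, -1.0]
width: 0.0582
finger_force: 30.0
```

```bash
python3 - <<'E'
from h import *
np.set_printoptions(precision=4,suppress=True)
T=load("top0")
g=cv2.cvtColor(T["pixels"],cv2.COLOR_RGB2HSV)
# whole foot silhouette: brown blob
m=cv2.inRange(g,(0,90,20),(20,255,160));k=np.zeros_like(m);k[266:312,234:284]=m[266:312,234:284]
c=max(cv2.findContours(cv2.morphologyEx(k,cv2.MORPH_OPEN,np.ones((3,3))),0,1)[0],key=cv2.contourArea)
e=cv2.fitEllipse(c);print(e)
for z in(.018,.025,.03): print(z,plane(T,e[0],z))
print("tenon", plane(T,(256.3,281.8),.058))
E
```

```text
((257.1114501953125, 289.2844543457031), (35.279541015625, 39.873836517333984), 76.70928955078125)
0.018 [0.5201 0.1409 0.018 ]
0.025 [0.5163 0.1404 0.025 ]
0.03 [0.5136 0.1401 0.03  ]
tenon [0.5193 0.1391 0.058 ]
```

carry_out --motion "0.236 -0.019 0 0 0 0 0.4;0.236 -0.019 0 0 0 0 0.4;0.236 -0.019 0 0 0 0 0.4;0.236 -0.019 0 0 0 0 0.4;0.236 -0.019 0 0 0 0 0.4;0.236 -0.019 0 0 0 0 0.4;0.236 -0.019 0 0 0 0 0.4;0.236 -0.019 0 0 0 0 0.4;0 0 0 0 0 0 0.4"

```text
time: 5.95
tool_pos: [0.5024, 0.0541, 0.2137]
ee_rot: [-3.138, 0.0, 1.377]
wrist_force: [0.6, -0.5, -1.0]
width: 0.0578
finger_force: 30.0
```

```bash
python3 - <<'E'
from bench import readout, imaging
from h import *
for n in("wrist",):
    s=imaging.snapshot(n);np.savez(f"{n}2.npz",**s);cv2.imwrite(f"pics/{n}2.png",s["pixels"][:,:,::-1])
    print(np.round(-s["R"].T@s["t"],3),np.round(proj(s,np.array([.519,.139,.06])),1))
o=readout.get_obs();print(o["tool_pos"],o["ee_rot"],o["time"])
E
```

```text
[0.517 0.13  0.394] [317.5 108.2]
[0.50249174 0.05241989 0.21387616] [-3.13881823e+00  1.11620083e-03  1.37491086e+00] 6.0
```

View pics/wrist2.png

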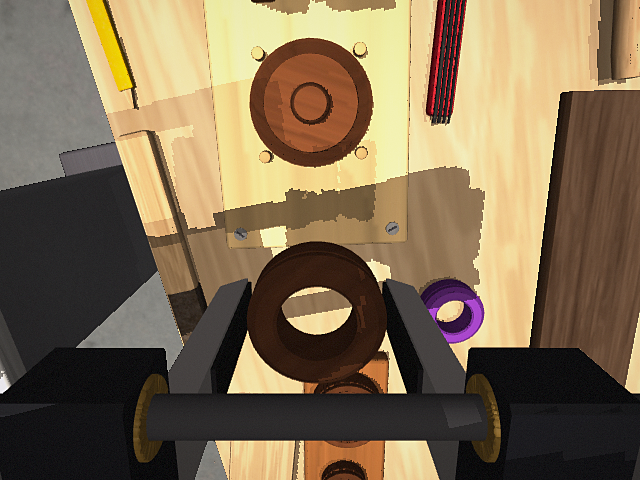

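Wrist view: tenon centre at (312,102), pins at (258,53), (360,49), (265,157) and (362,153), board front corners at (229,247) and (406,240). The collar is held well between the fingers at (317,310).

```bash
python3 - <<'E'
from h import *
np.set_printoptions(precision=4,suppress=True)
W=load("wrist2");P=lambda p,z:plane(W,p,z)
g=cv2.cvtColor(W["pixels"],cv2.COLOR_RGB2GRAY)
r=cv2.resize(g[30:175,240:385],None,fx=4,fy=4,interpolation=2)
for n,z,R in(("tenon top",.060,.011),("tenon",.056,.015),("shoulder",.044,.0365),("foot",.020,.05)):
    f=W["fx"]/(.394-z)*4*R
    c=cv2.HoughCircles(cv2.GaussianBlur(r,(9,9),2),cv2.HOUGH_GRADIENT,1,300,param1=60,param2=12,minRadius=int(f*.93),maxRadius=int(f*1.1))
    if c is not None:
        u=c[0][0];p=((u[0]+.5)/4-.5+240,(u[1]+.5)/4-.5+30);print(n,f,u[2],p,P(p,z))
pins=[P(p,.026)[:2] for p in((258,53),(360,49),(362,153),(265,157))];print(np.array(pins),np.mean(pins,0))
hsv=cv2.cvtColor(W["pixels"],cv2.COLOR_RGB2HSV)
a,b=P((229,247),.018),P((406,240),.018);d=b-a
print("front corners",a,b,np.linalg.norm(d),"yaw",np.arctan2(d[1],d[0]),"mid",(a+b)/2)
l=P((207,0),.018)-a;print("left edge yaw",np.arctan2(-l[0],l[1]))
yaw=np.arctan2(d[1],d[0]);print("origin from mid",(a+b)[:2]/2+.122*np.array([-np.sin(yaw),np.cos(yaw)]))
q=np.mean(pins[:0:-1][:2],0)
for i,j in((0,1),(3,2)): v=pins[j]-pins[i];print("pin yaw",np.arctan2(v[1],v[0]),np.linalg.norm(v))
# held collar ring top z unknown ~ tool z + .02
E
```

```text
tenon top 56.86746990809676 59.2 (np.float32(309.25), np.float32(100.25)) [0.5141 0.1457 0.06  ]
tenon 76.62883922527293 80.1 (np.float32(309.75), np.float32(101.75)) [0.5142 0.1447 0.056 ]
shoulder 180.07047419470325 185.3 (np.float32(310.0), np.float32(99.5)) [0.5146 0.1468 0.044 ]
foot 230.84267074993096 241.4 (np.float32(310.5), np.float32(98.0)) [0.515  0.1491 0.02  ]
[[0.481  0.19  ]
 [0.5606 0.1773]
 [0.5488 0.0974]
 [0.4683 0.1098]] [0.5147 0.1436]
front corners [0.4171 0.0371 0.018 ] [0.5757 0.0128 0.018 ] 0.16044323782975808 yaw -0.15227412752217803 mid [0.4964 0.025  0.018 ]
left edge yaw -0.16202034366846685
origin from mid [0.5149 0.1455]
pin yaw -0.15824862346090365 0.0806557523262071
pin yaw -0.15338193959562724 0.08149299289759292
```

```bash
python3 - <<'E'
from h import *
W=load("wrist2");t=np.array([.5025,.0524,.2139])
th=np.linspace(0,2*np.pi,200)
for dz in(.020,-.006):
  for R in(.029,.0165):
    q=np.array([proj(W,t+[R*np.cos(a),R*np.sin(a),dz]) for a in th]);print(dz,R,q.min(0).round(1),q.max(0).round(1))
hsv=cv2.cvtColor(W["pixels"],cv2.COLOR_RGB2HSV)
m=(hsv[:,:,2]<130).astype(np.uint8)*255
# column/row profiles of value
print("row prof x=317 (230-400)",hsv[236:250,317,2],hsv[280:294,317,2],hsv[326:354,317,2],hsv[372:392,317,2])
print("col y=312",hsv[312,240:256,2],hsv[312,272:290,2],hsv[312,348:362,2],hsv[312,380:394,2])
E
```

```text
0.02 0.029 [247.  254.7] [390.  385.4]
0.02 0.0165 [277.9 284.9] [359.2 359.1]
-0.006 0.029 [255.9 237.3] [381.  353.5]
-0.006 0.0165 [282.9 263.9] [354.  329.9]
row prof x=317 (230-400) [169 169 170 175 176  97  22  34  34  37  41  36  37  34] [ 54  52  53  55  54  34  69 239 255 246 247 253 255 133] [244 244 244 244 244 244 248 255 146   6  31  32  30  35  30  35  33  36
  30  32  37  31  40  31  39  35  33  38] [ 49  43  48  47  47  46  44  48  45  32  59 134 197  56  21  25  31  39
  43  43]
col y=312 [14 13 17 13 14 13  8 41 48 45 47 46 51 46 43 44] [ 51  52  53  43  42  45  43  27  29  28  18 158 149 145 143 142 144 142] [247 255 224   1  20  27  29  36  41  40  56  78  73  73] [43 43 41 43 40 47 27 11  9 15  8  7 13 12]
```

carry_out --motion "0.04 -0.002 0.105 0 0 -0.02 0.4;0.04 -0.002 0.105 0 0 0 0.4;0.04 -0.002 0.105 0 0 0 0.4;0.04 -0.002 0.105 0 0 0 0.4;0 0 0 0 0 0 0.4;0 0 0 0 0 0 0.4;0 0 0 0 0 0 0.4;0 0 0 0 0 0 0.4"

```text
time: 7.0
tool_pos: [0.5076, 0.0828, 0.1324]
ee_rot: [3.14, -0.0, 1.413]
wrist_force: [-0.2, 0.7, -0.3]
width: 0.058
finger_force: 30.0
```

```bash
python3 - <<'E'
from bench import readout, imaging
from h import *
for n in("wrist","side"):
    s=imaging.snapshot(n);np.savez(f"{n}3.npz",**s)
    print(np.round(-s["R"].T@s["t"],3),np.round(proj(s,np.array([.515,.145,.06])),1),np.round(proj(s,np.array([.519,.139,.06])),1))
o=readout.get_obs();print(o["tool_pos"],o["ee_rot"],o["time"])
w=load("wrist3")["pixels"];s=load("side3")["pixels"]
im=np.zeros((600,800,3),np.uint8);im[:300,:400]=cv2.resize(s[180:420,200:520],(400,300));im[:300,400:]=cv2.resize(w,(400,300))
im[300:,:500]=cv2.resize(w[0:300,150:650],(490+10,300))
cv2.imwrite("pics/c4.png",im[:,:,::-1])
E
```

```text
[0.519 0.16  0.313] [312.6 147.8] [321.1 157.2]
[0.414 0.738 0.809] [309.3 332.1] [307.8 329.6]
[0.50735778 0.08302347 0.1320399 ] [ 3.14052036e+00 -8.68498057e-05  1.41367172e+00] 7.1
```

View pics/c4.png

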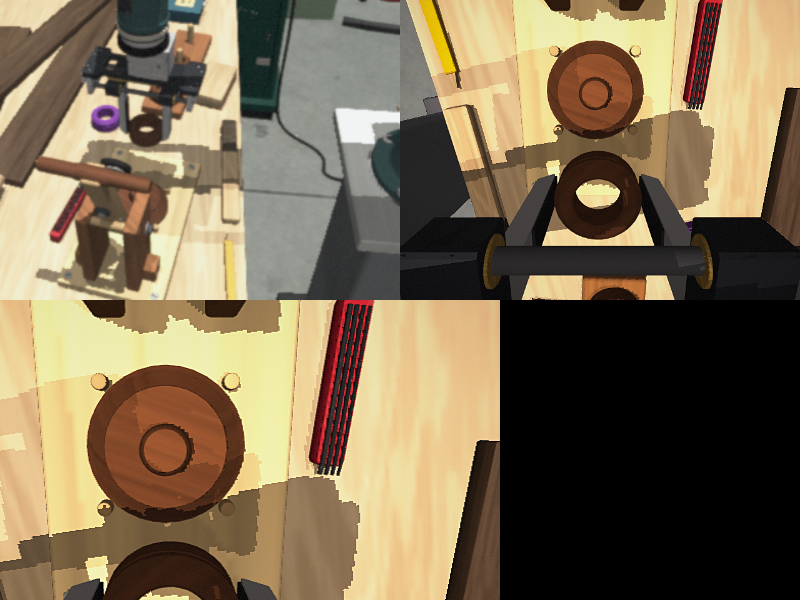

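Wrist view: tenon at px (312.7,149), which agrees with the first wrist estimate, so tenon ≈ (0.515,0.1445). The camera has no body near the lever. Moving over the tenon now.

carry_out --motion "0.078 -0.002 0 0 0 0 0.4;0.078 -0.002 0 0 0 0 0.4;0.078 -0.002 0 0 0 0 0.4;0.078 -0.002 0 0 0 0 0.4;0 0 0 0 0 0 0.4;0 0 0 0 0 0 0.4;0 0 0.1 0 0 0 0.4;0 0 0.1 0 0 0 0.4;0 0 0.07 0 0 0 0.4;0 0 0.03 0 0 0 0.4;0 0 0 0 0 0 0.4;0 0 0 0 0 0 0.4"

```text
time: 8.6
tool_pos: [0.5159, 0.1451, 0.0724]
ee_rot: [3.14, -0.0, 1.414]
wrist_force: [-0.3, -0.5, -1.7]
width: 0.0579
finger_force: 30.0
```

```bash
python3 - <<'E'
from bench import readout, imaging
from h import *
for n in("wrist","side","top"):
    s=imaging.snapshot(n);np.savez(f"{n}4.npz",**s)
o=readout.get_obs();print(o["tool_pos"],o["ee_rot"],o["wrist_force"])
w=load("wrist4")["pixels"];s=load("side4")["pixels"];t=load("top4")["pixels"]
im=np.zeros((600,800,3),np.uint8);im[:300,:400]=cv2.resize(s[270:390,240:400],(400,300));im[:300,400:]=cv2.resize(w,(400,300))
im[300:,:400]=cv2.resize(t[230:320,190:310],(400,300));im[300:,400:]=cv2.resize(w[150:390,160:480],(400,300))
cv2.imwrite("pics/c5.png",im[:,:,::-1])
E
```

```text
[0.5157443  0.14513573 0.07223053] [ 3.14016454e+00 -3.64518736e-04  1.41391174e+00] [-0.28424244  0.40589211 -0.35025225]
```

View pics/c5.png

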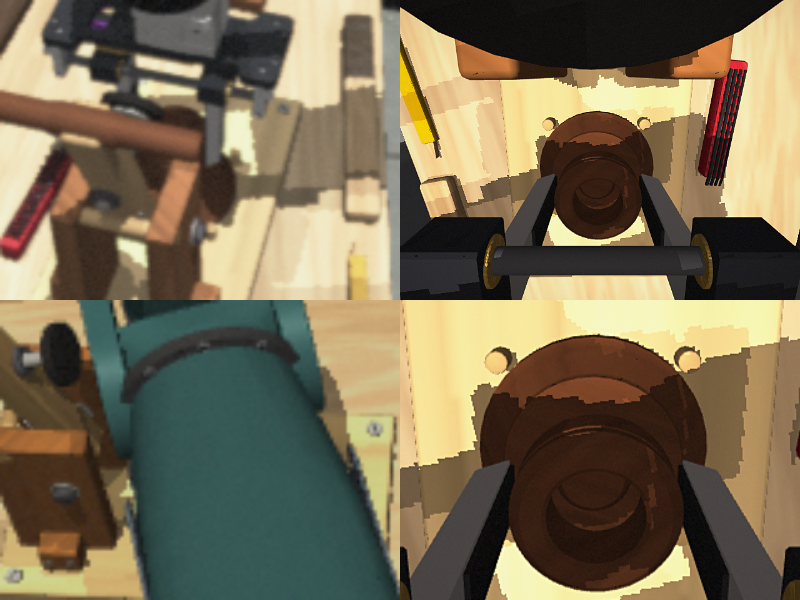

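Collar centre column ≈317 px, foot centre column ≈315 px, and the tenon shows through the bore at about (316,300). I'll check the alignment numerically.

```bash
python3 - <<'E'
from h import *
W=load("wrist4");t=np.array([.5158,.1451,0]);th=np.linspace(0,6.283,200)
print(np.round(-W["R"].T@W["t"],3))
for n,z,R in(("foot base",.018,.05),("shoulder",.044,.0365),("tenon top",.060,.011),("collar bot",.066,.029),("collar top",.092,.029),("bore bot",.066,.0165),("bore top",.092,.0165)):
    q=np.array([proj(W,t+[R*np.cos(a),R*np.sin(a),z]) for a in th]);q=((q-[160,150])*1.25+[400,300]);print(n,q.min(0).round(),q.max(0).round(),((q.min(0)+q.max(0))/2).round())
E
```

```text
[0.527 0.222 0.253]
foot base [487. 329.] [706. 538.] [596. 434.]
shoulder [507. 372.] [685. 539.] [596. 455.]
tenon top [568. 446.] [625. 500.] [596. 473.]
collar bot [518. 404.] [675. 550.] [596. 477.]
collar top [507. 425.] [686. 589.] [597. 507.]
bore bot [552. 438.] [641. 520.] [596. 479.]
bore top [546. 463.] [648. 556.] [597. 510.]
```

carry_out --motion "-0.006 -0.002 0 0 0 0 0.4;0 0 0.03 0 0 0 0.4;0 0 0.02 0 0 0 0.4;0 0 0 0 0 0 0.4"

```text
time: 9.25
tool_pos: [0.5143, 0.1443, 0.0607]
ee_rot: [-3.141, -0.001, 1.414]
wrist_force: [1.1, 1.4, -1.0]
width: 0.0585
finger_force: 30.0
```

carry_out --motion "0 0 0.01 0 0 0 0.4;0 0 0.01 0 0 0 0.4;0 0 0 0 0 0 0.4"

```text
time: 9.62
tool_pos: [0.5149, 0.1443, 0.0575]
ee_rot: [3.141, -0.001, 1.414]
wrist_force: [-0.1, 2.1, -0.8]
width: 0.0579
finger_force: 30.0
```

carry_out --motion "0 0 0.01 0 0 0 0.4;0 0 0.01 0 0 0 0.4;0 0 0 0 0 0 0.4"

```text
time: 10.0
tool_pos: [0.5148, 0.1441, 0.0534]
ee_rot: [3.141, -0.0, 1.414]
wrist_force: [0.4, 2.1, 1.0]
width: 0.0581
finger_force: 30.0
```

carry_out --motion "0 0 0.01 0 0 0 0.4;0 0 0.01 0 0 0 0.4;0 0 0 0 0 0 0.4"

```text
time: 10.38
tool_pos: [0.5148, 0.1442, 0.0497]
ee_rot: [3.141, -0.001, 1.414]
wrist_force: [0.4, 3.4, 2.1]
width: 0.0583
finger_force: 30.0
```

carry_out --motion "0.004 0 0 0 0 0 0.4;0 0 0.006 0 0 0 0.4;0 0 0 0 0 0 0.4"

```text
time: 10.75
tool_pos: [0.5148, 0.1442, 0.0496]
ee_rot: [3.141, 0.001, 1.414]
wrist_force: [-2.9, 2.7, 8.7]
width: 0.0582
finger_force: 30.0
```

Home: z stops at 0.0496 with 9 N, so the collar's underside is at about 44 mm. Releasing and rising.

carry_out --motion "0 0 -0.004 0 0 0 0.75;0 0 0 0 0 0 0.9;0 0 0 0 0 0 0.9;0 0 0 0 0 0 0.9;0 0 0 0 0 0 0.9"

```text
time: 11.38
tool_pos: [0.5147, 0.1446, 0.0488]
ee_rot: [-3.141, 0.0, 1.414]
wrist_force: [-0.3, -0.9, -0.1]
width: 0.0847
finger_force: 0.0
```

carry_out --motion "0 0 -0.03 0 0 0 0.9;0 0 -0.1 0 0 0 0.9;0 0 -0.28 0 0 0 0.9;0 0 -0.28 0 0 0 0.9;0 0 -0.28 0 0 0 0.9;0 0 -0.28 0 0 0 0.9;0 0 -0.28 0 0 0 0.9;0 0 0 0 0 0 0.9;0 0 0 0 0 0 0.9"

```text
time: 12.5
tool_pos: [0.5147, 0.1447, 0.3546]
ee_rot: [-3.141, 0.0, 1.414]
wrist_force: [0.5, -0.3, 0.6]
width: 0.0846
finger_force: 0.0
```

carry_out --motion "0 0 0 0 0 -0.0834 0.9;0 0 0 0 0 -0.0834 0.9;0 0 0 0 0 -0.0834 0.9;0 0 0 0 0 -0.0834 0.9;0 0 0 0 0 -0.0834 0.9;0 0 0 0 0 -0.0834 0.9;0 0 0 0 0 -0.0834 0.9;0 0 0 0 0 -0.0834 0.9;0 0 0 0 0 -0.0834 0.9;0 0 0 0 0 0 0.9;0 0 0 0 0 0 0.9"

```text
time: 13.88
tool_pos: [0.5144, 0.1447, 0.3536]
ee_rot: [-3.141, -0.002, 2.983]
wrist_force: [-0.1, 0.4, 0.3]
width: 0.0844
finger_force: 0.0
```

```bash
python3 - <<'E'
from bench import readout, imaging
from h import *
np.set_printoptions(precision=4,suppress=True)
for n in("wrist","side","top"):
    s=imaging.snapshot(n);np.savez(f"{n}5.npz",**s)
o=readout.get_obs();print(o["tool_pos"],o["ee_rot"],o["joint_positions"],o["time"])
O=np.array([.515,.1447,0]);y=-.155;Rz=np.array([[np.cos(y),-np.sin(y),0],[np.sin(y),np.cos(y),0],[0,0,1]])
for n in("wrist","side","top"):
    s=load(n+"5");print(n,-s["R"].T@s["t"],[proj(s,O+Rz@np.array(p)).round().tolist() for p in((-45,165,288.5),(-70,165,288.5),(70,165,288.5),(0,0,70))] if 0 else [proj(s,O+Rz@(np.array(p)/1000)).round().tolist() for p in((-45,165,288.5),(-70,165,288.5),(70,165,288.5),(0,0,70))])
w=load("wrist5")["pixels"];s=load("side5")["pixels"];t=load("top5")["pixels"]
im=np.zeros((600,800,3),np.uint8);im[:300,:400]=cv2.resize(s[270:390,240:400],(400,300));im[:300,400:]=cv2.resize(w,(400,300))
im[300:,:400]=cv2.resize(t[190:310,150:310],(400,300));im[300:,400:]=cv2.resize(s[285:345,220:300],(400,300))
cv2.imwrite("pics/c6.png",im[:,:,::-1])
E
```

```text
[0.5147 0.1447 0.3546] [-3.1413 -0.0007  2.9847] [ 0.1681  0.0735  1.0913 -0.0001  1.9775 -1.2459] 14.025
wrist [0.4388 0.1577 0.5341] [[605.0, 179.0], [613.0, 134.0], [574.0, 359.0], [316.0, 195.0]]
side [0.4138 0.738  0.809 ] [[302.0, 325.0], [319.0, 329.0], [229.0, 310.0], [309.0, 329.0]]
top [-0.2011  0.0495  1.338 ] [[162.0, 246.0], [160.0, 257.0], [172.0, 202.0], [254.0, 281.0]]
```

View pics/c6.png

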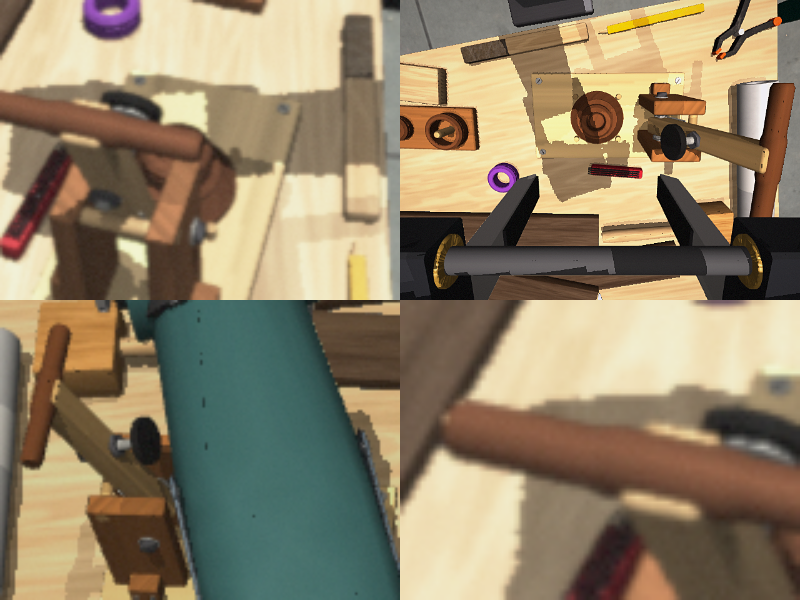

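The wrist view shows the collar concentric on the foot at (317,190 full-scale). The handle runs from (616,136) to (573,345), close to its predicted place. Moving to the near stub.

carry_out --motion "0.056 0.206 0 0 0 0 0.9;0.056 0.206 0 0 0 0 0.9;0.056 0.206 0 0 0 0 0.9;0.056 0.206 0 0 0 0 0.9;0 0 0 0 0 0 0.9;0 0 0 0 0 0 0.9;0 0 0.1 0 0 0 0.9;0 0 0.1 0 0 0 0.9;0 0 0.1 0 0 0 0.9;0 0 0.1 0 0 0 0.9;0 0 0.025 0 0 0 0.9;0 0 0 0 0 0 0.9"

```text
time: 15.52
tool_pos: [0.4964, 0.3136, 0.2704]
ee_rot: [-3.142, 0.0, 2.984]
wrist_force: [-0.4, 0.1, 0.0]
width: 0.0849
finger_force: 0.0
```

carry_out --motion "0 0 0 0 0 0 0.05;0 0 0 0 0 0 0.05;0 0 0 0 0 0 0.05;0 0 0 0 0 0 0.05;0 0 0 0 0 0 0.05;0 0 0 0 0 0 0.05;0 0 0 0 0 0 0.05;0 0 0 0 0 0 0.05"

```text
time: 16.52
tool_pos: [0.4958, 0.3126, 0.2699]
ee_rot: [-3.137, -0.001, 2.984]
wrist_force: [-1.1, -5.4, 0.5]
width: 0.018
finger_force: 30.0
```

```bash
python3 - <<'E'
import numpy as np
th=np.r_[np.linspace(0,1.7,24)]
p=np.deg2rad(20)-th
y=190*np.sin(p);z=190*np.cos(p)
for i,(a,b) in enumerate(zip(np.diff(y)/200,-np.diff(z)/200)): print(f"0 {a:.3f} {b:.3f} 0 0 0 0.05;",end="\n" if i%12==11 else "")
E
```

```text
0 -0.067 -0.022 0 0 0 0.05;0 -0.068 -0.017 0 0 0 0.05;0 -0.069 -0.011 0 0 0 0.05;0 -0.070 -0.006 0 0 0 0.05;0 -0.070 -0.001 0 0 0 0.05;0 -0.070 0.004 0 0 0 0.05;0 -0.070 0.009 0 0 0 0.05;0 -0.069 0.014 0 0 0 0.05;0 -0.067 0.019 0 0 0 0.05;0 -0.066 0.024 0 0 0 0.05;0 -0.064 0.029 0 0 0 0.05;0 -0.062 0.034 0 0 0 0.05;
0 -0.059 0.038 0 0 0 0.05;0 -0.056 0.042 0 0 0 0.05;0 -0.053 0.046 0 0 0 0.05;0 -0.049 0.050 0 0 0 0.05;0 -0.045 0.054 0 0 0 0.05;0 -0.041 0.057 0 0 0 0.05;0 -0.037 0.060 0 0 0 0.05;0 -0.032 0.062 0 0 0 0.05;0 -0.028 0.065 0 0 0 0.05;0 -0.023 0.066 0 0 0 0.05;0 -0.018 0.068 0 0 0 0.05;
```

carry_out --motion "0 -0.067 -0.022 0 0 0 0.05;0 -0.068 -0.017 0 0 0 0.05;0 -0.069 -0.011 0 0 0 0.05;0 -0.07 -0.006 0 0 0 0.05;0 -0.07 -0.001 0 0 0 0.05;0 -0.07 0.004 0 0 0 0.05;0 0 0 0 0 0 0.05"

```text
time: 17.4
tool_pos: [0.4833, 0.2322, 0.2843]
ee_rot: [3.138, 0.004, 2.985]
wrist_force: [-1.2, 3.8, 7.1]
width: 0.0179
finger_force: 30.0
```

carry_out --motion "0 -0.07 -0.006 0 0 0 0.05;0 -0.069 0.014 0 0 0 0.05;0 -0.067 0.019 0 0 0 0.05;0 -0.066 0.024 0 0 0 0.05;0 -0.064 0.029 0 0 0 0.05;0 0 0 0 0 0 0.05"

```text
time: 18.15
tool_pos: [0.4725, 0.1644, 0.2642]
ee_rot: [-3.139, -0.0, 2.984]
wrist_force: [2.1, 2.1, 4.9]
width: 0.0181
finger_force: 30.0
```

carry_out --motion "0 -0.062 0.034 0 0 0 0.05;0 -0.059 0.038 0 0 0 0.05;0 -0.056 0.042 0 0 0 0.05;0 -0.053 0.046 0 0 0 0.05;0 -0.049 0.05 0 0 0 0.05;0 -0.045 0.054 0 0 0 0.05;0 0 0 0 0 0 0.05"

```text
time: 19.02
tool_pos: [0.4622, 0.1013, 0.2105]
ee_rot: [-3.14, -0.002, 2.985]
wrist_force: [0.1, 4.1, 2.1]
width: 0.0185
finger_force: 30.0
```

carry_out --motion "0 -0.041 0.057 0 0 0 0.05;0 -0.037 0.06 0 0 0 0.05;0 -0.032 0.062 0 0 0 0.05;0 -0.028 0.065 0 0 0 0.05;0 0 0 0 0 0 0.05"

```text
time: 19.65
tool_pos: [0.458, 0.0746, 0.1617]
ee_rot: [-3.141, -0.002, 2.985]
wrist_force: [-1.7, 5.6, 3.4]
width: 0.0183
finger_force: 30.0
```

carry_out --motion "0 -0.024 0.056 0 0 0 0.05;0 -0.016 0.057 0 0 0 0.05;0 -0.011 0.058 0 0 0 0.05;0 -0.006 0.058 0 0 0 0.05;0 0 0 0 0 0 0.05;0 0 0 0 0 0 0.05"

```text
time: 20.4
tool_pos: [0.4562, 0.0629, 0.1177]
ee_rot: [-3.139, -0.001, 2.986]
wrist_force: [-2.7, 1.4, 5.7]
width: 0.0181
finger_force: 30.0
```

```bash
python3 - <<'E'
from bench import readout, imaging
from h import *
np.set_printoptions(precision=4,suppress=True)
for n in("wrist","side","top"):
    s=imaging.snapshot(n);np.savez(f"{n}6.npz",**s)
o=readout.get_obs();print(o["tool_pos"],o["ee_rot"],o["wrist_force"])
w=load("wrist6")["pixels"];s=load("side6")["pixels"];t=load("top6")["pixels"]
im=np.zeros((600,800,3),np.uint8);im[:300,:400]=cv2.resize(s[250:430,210:450],(400,300));im[:300,400:]=cv2.resize(w,(400,300))
im[300:,:400]=cv2.resize(t[220:340,170:330],(400,300));im[300:,400:]=cv2.resize(s[270:360,260:380],(400,300))
cv2.imwrite("pics/c7.png",im[:,:,::-1])
O=np.array([.515,.1447,0]);y=-.155;Rz=np.array([[np.cos(y),-np.sin(y),0],[np.sin(y),np.cos(y),0],[0,0,1]])
for n in("side","wrist"):
  s=load(n+"6")
  for th in(1.75,1.8,1.85,1.92):
    a=th-np.deg2rad(20);print(n,th,[proj(s,O+Rz@np.array([x,.1-r*np.sin(a)-h*-np.cos(a)*0,.11+r*np.cos(a)])).round(1).tolist() for x,r,h in((.07,.19,0),(-.013,.19,0),(.013,.0,0),(.07,.1995,0))])
E
```

```text
[0.4562 0.063  0.1177] [-3.1395 -0.0009  2.9858] [-4.5721  0.5354  5.2552]
side 1.75 [[288.0, 268.5], [326.2, 275.4], [286.1, 355.2], [289.4, 265.0]]
side 1.8 [[288.5, 271.3], [326.4, 278.2], [286.1, 355.2], [289.9, 267.9]]
side 1.85 [[288.9, 274.2], [326.5, 281.2], [286.1, 355.2], [290.3, 271.0]]
side 1.92 [[289.3, 278.5], [326.6, 285.5], [286.1, 355.2], [290.7, 275.5]]
wrist 1.75 [[320.3, 548.7], [320.5, 393.8], [692.7, 399.6], [300.0, 552.1]]
wrist 1.8 [[317.3, 530.3], [317.1, 380.6], [692.7, 399.6], [297.8, 532.4]]
wrist 1.85 [[315.5, 513.2], [315.2, 368.6], [692.7, 399.6], [296.8, 514.4]]
wrist 1.92 [[314.7, 491.5], [314.3, 353.5], [692.7, 399.6], [297.1, 491.5]]
```

View pics/c7.png

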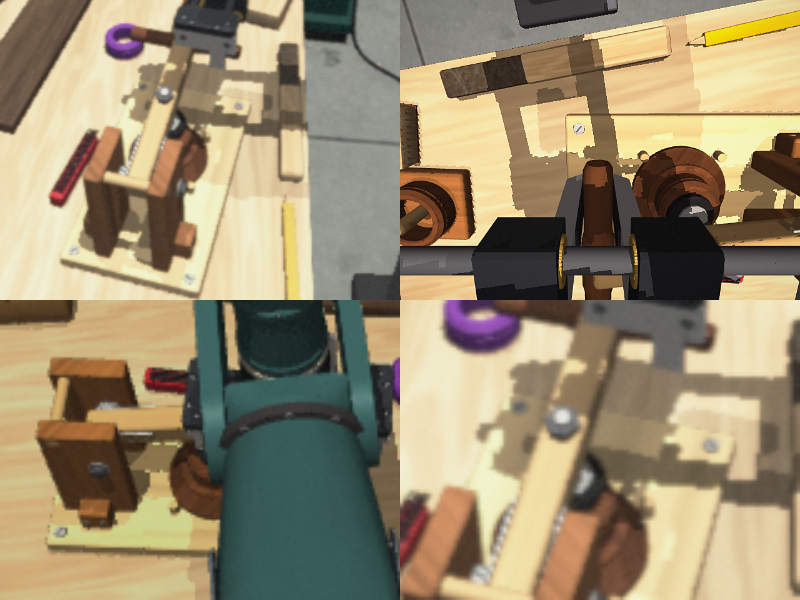

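Side view: handle end at (289,272), matching a lever angle of about 1.80 by the prediction. Tool height gives 1.80 too, with the bar 14.7 mm above the TCP at every stage. The target TCP z is 0.0953.

carry_out --motion "0 -0.003 0.025 0 0 0 0.05;0 -0.002 0.025 0 0 0 0.05;0 -0.001 0.025 0 0 0 0.05;0 -0.001 0.02 0 0 0 0.05;0 0 0 0 0 0 0.05;0 0 0 0 0 0 0.05"

```text
time: 21.3
tool_pos: [0.456, 0.061, 0.0994]
ee_rot: [-3.138, -0.001, 2.986]
wrist_force: [-5.8, -0.7, 9.6]
width: 0.0181
finger_force: 30.0
```

carry_out --motion "0.008 0 0.012 0 0 0 0.05;0 0 0.009 0 0 0 0.05;0 0 0 0 0 0 0.05;0 0 0 0 0 0 0.05;0 0 0 0 0 0 0.05"

```text
time: 21.92
tool_pos: [0.456, 0.0608, 0.0963]
ee_rot: [-3.138, 0.004, 2.985]
wrist_force: [-2.6, -1.7, 10.1]
width: 0.0183
finger_force: 30.0
```

```bash
python3 - <<'E'
from bench import readout, imaging
from h import *
np.set_printoptions(precision=4,suppress=True)
s=imaging.snapshot("side");np.savez("side7.npz",**s)
o=readout.get_obs();print(o["tool_pos"],o["wrist_force"],o["width"],o["qvel"])
# vertical shift of the handle/lever pixels since lever angle ~1.80 (side6), by patch matching on the far handle end and lever bolt
a=cv2.cvtColor(load("side6")["pixels"],7);b=cv2.cvtColor(s["pixels"],7)
for n,(x0,y0,x1,y1) in(("handle end",(285,262,305,282)),("bolt",(302,298,318,314))):
    P=cv2.resize(a[y0:y1,x0:x1],None,fx=5,fy=5,interpolation=2);Q=cv2.resize(b[y0-12:y1+12,x0-6:x1+6],None,fx=5,fy=5,interpolation=2)
    r=cv2.matchTemplate(Q,P,cv2.TM_CCOEFF_NORMED);_,v,_,l=cv2.minMaxLoc(r);print(n,v,l[0]/5-6,l[1]/5-12)
E
```

```text
[0.456  0.0609 0.0962] [-3.6164 -2.7336 10.2963] 0.018423792566493583 [ 0.     -0.0016 -0.0009 -0.0034 -0.001  -0.0003]
handle end 0.6301796436309814 6.0 7.0
bolt 0.7554345726966858 0.7999999999999998 1.8000000000000007
```

carry_out --motion "0 0.003 0.006 0 0 0 0.05;0 0 0 0 0 0 0.05;0 0 0 0 0 0 0.05;0 0 0 0 0 0 0.05;0 0 0 0 0 0 0.05;0 0 0 0 0 0 0.05"

```text
time: 22.72
tool_pos: [0.456, 0.0608, 0.095]
ee_rot: [-3.137, 0.003, 2.985]
wrist_force: [-4.0, -3.8, 10.3]
width: 0.0182
finger_force: 30.0
```

```bash
python3 - <<'E'
from bench import readout, imaging
from h import *
np.set_printoptions(precision=4,suppress=True)
f=[]
for n in("side",)*6: s=imaging.snapshot(n);f.append(readout.get_obs()["wrist_force"])
o=readout.get_obs();print(o["tool_pos"],np.mean(f,0),o["width"],o["time"])
np.savez("side8.npz",**s)
# handle far end: brown mask, bar edges along a column near the free far stub, at rest, 1.80 and now
O=np.array([.515,.1447,0]);y=-.155;Rz=np.array([[np.cos(y),-np.sin(y),0],[np.sin(y),np.cos(y),0],[0,0,1]])
for n,th in(("side0",0),("side6",1.8),("side8",1.92)):
    S=load(n);a=th-np.deg2rad(20)
    c=proj(S,O+Rz@np.array([.045,.1-.19*np.sin(a),.11+.19*np.cos(a)]))
    g=cv2.cvtColor(S["pixels"],cv2.COLOR_RGB2GRAY);u=int(round(c[0]));v=int(round(c[1]))
    print(n,c.round(1),v-12,g[v-12:v+13,u])
E
```

```text
[0.456  0.0608 0.095 ] [-3.9667 -3.2122 10.5617] 0.017852043115339573 23.025
side0 [244.2 313.1] 301 [217 218 218 218 220 205 121 102 104  99 101 100  88  84  79  68  60  58
 123 217 228 229 228 228 229]
side6 [299.8 273.3] 261 [229 230 231 230 230 220 133  68  59  61  61  56  53  53  79 162 225 228
 228 228 228 227 228 228 227]
side8 [300.4 280.5] 269 [232 232 230 230 217 109  66  64  65  60  51  52  51 120 214 227 228 227
 228 220 144 127 125 132 131]
```

```bash
python3 - <<'E'
from h import *
S=load("side0");O=np.array([.515,.1447,0]);y=-.155;Rz=np.array([[np.cos(y),-np.sin(y),0],[np.sin(y),np.cos(y),0],[0,0,1]])
hsv=cv2.cvtColor(S["pixels"],cv2.COLOR_RGB2HSV)
for x in(.0,.04,.065):
    c=proj(S,O+Rz@np.array([x,-.122,.018]));u,v=c.round().astype(int)
    print(x,c.round(1),v-8,hsv[v-8:v+9,u,0],hsv[v-8:v+9,u,2])
E
```

```text
0.0 [324.9 302.9] 295 [22 21 22 22 22 23 23 23 24 28 28 28 28 28 27 27 27] [239 239 239 240 239 239 240 239 235 240 240 240 240 239 240 240 240]
0.04 [308.2 299.6] 292 [25 25 26 26 26 27 26 26 24 26 27 27 28 27 28 28 27] [240 240 240 240 240 240 240 238 233 239 240 240 240 240 239 240 240]
0.065 [297.9 297.6] 290 [23 24 23 23 23 23 23 22 25 30 31 31 28 28 29 30 29] [239 239 240 239 240 239 239 238 235 240 240 232 223 220 239 240 240]
```

```bash
python3 - <<'E'
from h import *
from scipy.optimize import brentq
S0,S6,S8=load("side0"),load("side6"),load("side8");O=np.array([.515,.1447,0]);y=-.155;Rz=np.array([[np.cos(y),-np.sin(y),0],[np.sin(y),np.cos(y),0],[0,0,1]])
def cen(x,th): a=th-np.deg2rad(20);return O+Rz@np.array([x,.1-.19*np.sin(a),.11+.19*np.cos(a)])
def edges(S,x,th):
    c=proj(S,cen(x,th)); g=cv2.cvtColor(S["pixels"],cv2.COLOR_RGB2GRAY).astype(float)
    v=np.arange(int(c[1])-13,int(c[1])+14);col=np.array([np.interp(c[0],np.arange(640),g[r]) for r in v])
    m=col<150; i=np.flatnonzero(m); k=i[np.argmin(abs(i-13))]; a=b=k
    while a>0 and m[a-1]: a-=1
    while b<len(m)-1 and m[b+1]: b+=1
    return c[1],v[a],v[b]
for n,S,th in(("rest",S0,0),("1.80",S6,1.8),("now",S8,1.92)):
    for x in(.03,.035,.04,.045,.05,.055,.06,.065): 
        c,a,b=edges(S,x,th);
        def f(t): return proj(S,cen(x,t))[1]-(a+b)/2
        print(n,x,round(c,1),a,b,"d",round((a+b)/2-c,1))
# torque / force now
from bench import readout
o=readout.get_obs();print(o["wrist_torque"],o["wrist_force"])
# axle/cheek check: cheek top rear edge y=.150 z=.163
g=cv2.cvtColor(S8["pixels"],cv2.COLOR_RGB2HSV)
for x in(-.036,.036):
  for yy in(.150,.078):
    c=proj(S8,O+Rz@np.array([x,yy,.163]));u,v=c.round().astype(int);print("cheek",x,yy,c.round(1),v-7,g[v-7:v+8,u,2],g[v-7:v+8,u,0])
E
```

```text
rest 0.03 315.1 309 321 d -0.1
rest 0.035 314.5 308 320 d -0.5
rest 0.04 313.8 308 320 d 0.2
rest 0.045 313.1 307 319 d -0.1
rest 0.05 312.5 306 318 d -0.5
rest 0.055 311.8 306 318 d 0.2
rest 0.06 311.2 305 317 d -0.2
rest 0.065 310.5 297 316 d -4.0
1.80 0.03 274.6 269 277 d -1.6
1.80 0.035 274.2 268 276 d -2.2
1.80 0.04 273.8 268 276 d -1.8
1.80 0.045 273.3 267 275 d -2.3
1.80 0.05 272.9 267 275 d -1.9
1.80 0.055 272.5 267 280 d 1.0
1.80 0.06 272.1 266 282 d 1.9
1.80 0.065 271.7 266 284 d 3.3
now 0.03 281.8 275 283 d -2.8
now 0.035 281.4 275 283 d -2.4
now 0.04 281.0 274 282 d -3.0
now 0.045 280.5 274 282 d -2.5
now 0.05 280.1 274 281 d -2.6
now 0.055 279.7 273 281 d -2.7
now 0.06 279.3 268 282 d -4.3
now 0.065 278.9 266 283 d -4.4
[-0.39001038  0.53408077 -0.02141956] [-3.40933904 -2.82731139 10.56299912]
cheek -0.036 0.15 [302.6 366.6] 360 [175 174 175 185 196 197 179 130  90  83  80  79  82  82  81] [12 12 12 12 12 13 12 13 12 12 14 11 13 13 13]
cheek -0.036 0.078 [314.6 332.9] 326 [179 175 154  94  58  54  53  87 150 194 198 201 205 211 212] [27 30 26 34 53 60 12 10 12 12 12 12 12 12 12]
cheek 0.036 0.15 [261.7 357.2] 350 [178 172 179 195 203 199 189 161 104  82  74  76  74  77  74] [15 13 13 13 12 12 13 13 13 12 12 12 12 12 13]
cheek 0.036 0.078 [276.1 324.8] 318 [241 241 241 240 241 241 241 236 205 201 203 207 209 213 213] [24 24 25 25 25 25 25 24 14 12 12 13 12 12 12]
```

The side camera puts the handle about 2.6 px higher than level, with its cheek, board and rest checks agreeing within 0.5 px. I'll cross-check with the wrist camera.

```bash
python3 - <<'E'
from bench import readout, imaging
from h import *
W=imaging.snapshot("wrist");np.savez("wrist9.npz",**W)
print(-W["R"].T@W["t"])
g=cv2.cvtColor(W["pixels"],cv2.COLOR_RGB2GRAY)
O=np.array([.515,.1447,0]);y=-.155;Rz=np.array([[np.cos(y),-np.sin(y),0],[np.sin(y),np.cos(y),0],[0,0,1]])
t=np.array([-.0091-.0829])
for z in(.110,.114,.118):
    a=np.linspace(0,6.283,90);e=np.array([proj(W,O+Rz@np.array([-.070,-.091+.0095*np.cos(k),z+.0095*np.sin(k)])) for k in a])
    l=np.array([[proj(W,O+Rz@np.array([X,-.091+.0095*np.cos(k),z+.0095*np.sin(k)]))[0] for k in a] for X in(-.065,)])
    print(z,"near end rows",e[:,1].min().round(1),e[:,1].max().round(1),"cols",e[:,0].min().round(1),e[:,0].max().round(1))
u=315
print("col315",[(r,int(g[r,u])) for r in range(225,300,2)])
hs=cv2.cvtColor(W["pixels"],cv2.COLOR_RGB2HSV)
for r in(270,285,300,315): print(r,[(c,int(hs[r,c,0]),int(hs[r,c,2])) for c in list(range(280,300,2))+list(range(330,352,2))])
E
```

```text
[0.37935038 0.07455523 0.27504249]
0.11 near end rows 249.0 263.6 cols 292.7 340.1
0.114 near end rows 251.9 267.1 cols 292.2 340.6
0.118 near end rows 254.8 270.8 cols 291.5 341.1
col315 [(225, 236), (227, 230), (229, 227), (231, 229), (233, 229), (235, 241), (237, 103), (239, 109), (241, 108), (243, 105), (245, 108), (247, 110), (249, 113), (251, 111), (253, 110), (255, 113), (257, 23), (259, 35), (261, 36), (263, 29), (265, 36), (267, 35), (269, 87), (271, 83), (273, 85), (275, 86), (277, 85), (279, 83), (281, 85), (283, 85), (285, 85), (287, 86), (289, 85), (291, 82), (293, 88), (295, 88), (297, 36), (299, 36)]
270 [(280, 18, 191), (282, 18, 190), (284, 18, 190), (286, 17, 191), (288, 18, 190), (290, 17, 192), (292, 17, 154), (294, 7, 46), (296, 10, 70), (298, 11, 85), (330, 10, 112), (332, 11, 100), (334, 9, 103), (336, 13, 41), (338, 6, 41), (340, 10, 23), (342, 18, 137), (344, 17, 131), (346, 18, 123), (348, 17, 193), (350, 17, 195)]
285 [(280, 10, 76), (282, 4, 75), (284, 5, 73), (286, 6, 75), (288, 13, 75), (290, 8, 77), (292, 14, 37), (294, 9, 71), (296, 11, 84), (298, 10, 94), (330, 11, 121), (332, 7, 37), (334, 13, 47), (336, 6, 47), (338, 11, 46), (340, 12, 34), (342, 8, 80), (344, 9, 76), (346, 10, 75), (348, 0, 73), (350, 10, 75)]
300 [(280, 0, 75), (282, 5, 76), (284, 165, 72), (286, 0, 75), (288, 13, 76), (290, 0, 22), (292, 20, 21), (294, 12, 44), (296, 11, 46), (298, 9, 50), (330, 8, 52), (332, 12, 48), (334, 10, 46), (336, 12, 47), (338, 9, 44), (340, 9, 35), (342, 40, 16), (344, 11, 79), (346, 0, 76), (348, 9, 76), (350, 12, 76)]
315 [(280, 10, 76), (282, 0, 73), (284, 0, 73), (286, 6, 79), (288, 105, 11), (290, 0, 15), (292, 51, 9), (294, 10, 46), (296, 11, 45), (298, 10, 48), (330, 9, 55), (332, 10, 51), (334, 11, 48), (336, 14, 44), (338, 8, 46), (340, 15, 10), (342, 150, 15), (344, 38, 16), (346, 12, 75), (348, 4, 74), (350, 6, 76)]
```

Wrist and side views agree: the handle is about 6 mm above level, so the angle is ~1.88. The bar crept in the pads while turning. Going a little further down.

carry_out --motion "0 0 0.011 0 0 0 0.05;0 0 0.011 0 0 0 0.05;0 0 0.011 0 0 0 0.05;0 0 0 0 0 0 0.05;0 0 0 0 0 0 0.05;0 0 0 0 0 0 0.05;0 0 0 0 0 0 0.05"

```text
time: 23.95
tool_pos: [0.456, 0.0606, 0.0886]
ee_rot: [-3.136, 0.003, 2.985]
wrist_force: [-4.0, -3.3, 11.0]
width: 0.018
finger_force: 30.0
```

```bash
python3 - <<'E'
from bench import readout, imaging
from h import *
f=[]
for n in("side","side","side","wrist","side"):
    s=imaging.snapshot(n);f.append(readout.get_obs()["wrist_force"]);np.savez(n+"10.npz",**s)
o=readout.get_obs();print(o["tool_pos"],np.mean(f,0).round(1),o["width"],o["time"])
S,W=load("side10"),load("wrist10");O=np.array([.515,.1447,0]);y=-.155;Rz=np.array([[np.cos(y),-np.sin(y),0],[np.sin(y),np.cos(y),0],[0,0,1]])
g=cv2.cvtColor(S["pixels"],cv2.COLOR_RGB2GRAY).astype(float)
for x in(.03,.035,.04,.045,.05):
    r=[]
    for th in(1.86,1.92): a=th-np.deg2rad(20);r.append(proj(S,O+Rz@np.array([x,.1-.19*np.sin(a),.11+.19*np.cos(a)])))
    v=np.arange(262,296);col=g[v,int(round(r[1][0]))]
    m=(col<150);i=np.flatnonzero(m);i=i[i<np.flatnonzero(m)[0]+12]
    # sub-pixel edges at level 140
    a_=v[i[0]]-(140-col[i[0]])/(col[i[0]-1]-col[i[0]]);j=i[np.flatnonzero(np.diff(i)>1)[0]] if (np.diff(i)>1).any() else i[-1]
    b_=v[j]+(140-col[j])/(col[j+1]-col[j]);c=(a_+b_)/2
    print(x,round(a_,1),round(b_,1),"theta",round(1.86+.06*(c-r[0][1])/(r[1][1]-r[0][1]),3))
gw=cv2.cvtColor(W["pixels"],cv2.COLOR_RGB2GRAY);print("wrist col",gw[250:274,315])
# collar still home / foot in place in wrist view not needed
E
```

```text
[0.45598363 0.06061273 0.08861012] [-4.  -3.8 10.9] 0.018471456186296652 24.2
0.03 276.9 285.4 theta 1.909
0.035 276.7 285.1 theta 1.912
0.04 276.4 284.6 theta 1.913
0.045 275.7 284.1 theta 1.909
0.05 275.7 283.7 theta 1.913
wrist col [109 108 112 112 111 115  67  30  33  32  36  34  36  37  36  23  22  24
  51  91  84  83  82  84]
```

carry_out --motion "0 0 0.006 0 0 0 0.05;0 0 0 0 0 0 0.05;0 0 0 0 0 0 0.05;0 0 0 0 0 0 0.05;0 0 0 0 0 0 0.05;0 0 0 0 0 0 0.05;0 0 0 0 0 0 0.05;0 0 0 0 0 0 0.05"

```text
time: 25.2
tool_pos: [0.456, 0.0606, 0.0876]
ee_rot: [-3.136, 0.004, 2.985]
wrist_force: [-4.8, -3.3, 12.6]
width: 0.0181
finger_force: 30.0
```

Stable at about 1.916 rad with about 11–12 N, still gripped. Handing in.

```bash
python3 -c "
from bench import robot
print(robot.close_job())"
```

```text
the job is handed in; nothing more can be done
None
```

I handed the job in with collar_middle down on the tenon, its underside at about 44 mm, which is shoulder height. The T-handle is still gripped, holding the lever at about 1.92 rad (level). I did not measure the plunger: at that angle it should read about 10 mm, and the last handle force was 12.6 N, against about 11 N expected.

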